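# Lock the grooved adapter into the cam coupler

## Robot

A 6-joint arm with a two-finger parallel gripper is mounted at the origin on the work surface. World frame = base frame: x ahead of the robot, y to its left, z up, the work surface at z = 0. Lengths are in m, angles in rad, forces in N, time in s.
With the tool pointing down it reaches from about 0.35 to 0.875 m from the base axis. Payload 4.2 kg.
Tool frame: the origin (TCP) lies on the centre line of the jaws, within the pads' length; the fingertips stand 8 mm ahead of it and the grasp point (between the pads) lies 11 mm behind it; z points along the fingers, y is the line along which they close (so a half turn about z gives the same grasp; the last joint's range is limited). The gripper opens to 85 mm and grips with 20 to 120 N. Pads are 22 mm wide; open, the fingers measure 114 mm over their backs; the gripper's body (76 mm by 85 mm) begins 54 mm behind the grasp point. The pads swing forward as they close: fully open they stand 13 mm farther back than shut.
Start: joints at [-0.976, 0.385, 0.008, 0, -1.194, -0.259], TCP at [0.206, -0.59, 0.239] pointing down, gripper open.
Joint ranges: [-3.14, 3.14], [-1.21, 2.06], [-1.07, 1.41], [-3.16, 2.05], [-2.99, -0.16], [-3.1, 3.1]. Speed limits (rad/s): [2.79, 2.79, 3.14, 3.14, 3.14, 3.14].

## Interface

Orientations are given as a unit quaternion [w, x, y, z].
In Python, from workcell import robot, vision, job_done gives the robot as it stands.
- The arm moves only by the shell command python3 -m jog 'ROWS' [FORCE]. ROWS is JSON, a list that holds one entry, the list of rows, each a list of 7 numbers: the shift along the tool's x, y, z in mm, then the turn, a rotation vector about the tool's x, y, z in degrees, then the finger opening in mm, from 0 to 85.4. In form: [[[x, y, z, ax, ay, az, gripper], ...]]. A call has exactly 10 rows; each row is the pose to reach, as a shift and turn from the pose commanded when the call began, along the tool's axes at that moment; what a row does not reach only later rows make up. A row lasts 1/8 s, in which the tool goes at most 62.5 mm and 10.7 degrees, less where a joint would pass 70% of its speed; a pose out of reach is approached as far as the arm can. A call with a gripper value outside its range is refused whole. The fingers move at their own pace and stop on an object; FORCE is the grip in N (left out, the last holds). Time passes only in rows, so rows that repeat a pose let the fingers close, or fill a call up. It gives the time, the measured TCP pose, the force, the opening and the grip force at its end, in the units of the state.
- robot.read_state(): the state, without advancing time (a new reading comes with each control period).
- vision.grab_frame(name): name is "side" or "top"; returns (picture, depth): 420x560x3 uint8, red, green, blue; 420x560 float32, m along the optical axis (not along the pixel's ray), 0 where there is no reading.
- vision.camera_params(name): a dict with "fov_y" (degrees; the focal length in pixels is half the picture's height over the tangent of half this angle, whatever the lens; pixels are square), "cx", "cy" (the principal point, pixels), "xyz" and "orientation" of the camera in the world. Camera axes: x right, y up, looking along -z (the intrinsics and any distortion apply to the point x, -y, -z); pixel columns grow to the right and rows downward; lengths in m; the calibration is good to about 2 mm. A picture is of the moment at which its call begins. camera_params takes no time and is no camera call.
- job_done(): hands the job in; it is judged then, once.
The state is a dict: "t": time; "joint_positions": joint angles; "qd": joint speeds; "tau": joint torques, N m; "eef_pos": TCP position; "tool_rot": TCP orientation; "contact_force": force on the tool from outside, world axes, zero at the start; "ft_torque": the same for the moment, N m; "grip_width": finger opening in m; "finger_force": force on a finger pad.
Only numpy, scipy, OpenCV 4.12 (cv2) and the standard library are available. Lean on these libraries where they do the work, as an engineer would, in place of code of your own. Each camera call takes 0.05 s, during which the arm holds its last target. There are 200 camera calls.

## Task

Stand the smaller grooved adapter in the mouth of the cam coupler and with both cam arms still up press it firmly but gently down, past the drag of its seal, until you feel it is fully home. Then swing the two cam arms down together, never one well ahead of the other, until both lie straight down along the coupler's sides and lock the adapter, let go and move clear. Leave the larger adapter, the jar and the loose socket where they are.

Things in the scene. Friction and masses are not known exactly. Their poses are not given: they have to be found in the camera images.
- coupler: bench-mounted aluminium cam coupler, fixed, mouth up; origin: centre of its underside on the bench, z up, the cam arms on its +y and -y sides. Base plate 110 x 110 x 12 mm, pipe, then the round upper part, 44 mm wide, 78 to 130.5 mm up. Arm pivots at y = +-18.5 mm, 129.5 mm up. The upper part with mouth, seal and arms is screwed on up to 9 mm higher or lower than all heights given (not measured)
- mouth (a point): centre of the mouth at mean rim height, 130.5 mm above the bench (true rim up to 9 mm off); axes as the coupler's. Bore 34.4 mm wide, its wall cut away where the arms are. The raised arms start right beside the bore, 13 mm above the pivots: come from above, and hold the adapter across the coupler's x so that the fingers pass between them
- seat (a point): where the locked adapter's underside is, mean height 100 mm above the bench (up to 9 mm off, with the rim). A stiff seal first stands 5 to 9 mm too high: it slides down under about 10 N, then stops dead 1 mm below the locked depth: feel for it. Its springy face gives 3 mm under 3 to 9 N and lifts the released adapter by 1 to 3 mm. Over 45 N on the adapter is too much
- cam_left (a joint): cam arm on the +y side, a steel bar 14 mm wide, 7 mm thick, reaching 50 mm from its pivot; rad: 0 = raised 15 degrees above level, pointing to +y; 1.833 = straight down along the body, closed, end stop. Starts at 0 to 0.3, stiff (0.1 N m: 5 N at 21 mm from the pivot), stays where left. Its cam swings into the adapter's groove, jamming if that is over 3 mm too high
- cam_right (a joint): cam arm on the -y side, same as the left, pointing to -y when raised; same values. Fingers about 80 mm apart, lowered from above on both sides of the adapter, wipe both arms down; closed, the arms' outer faces are 60 mm apart and can be squeezed home between the fingers 15 to 30 mm below the pivots
- plug: the smaller grooved adapter, turned aluminium, 62 mm tall, loose, upright, about 0.22 kg; origin: centre of its underside, z up. Collar of diameter 32 mm, 16 mm tall, foot chamfered 3.5 mm; groove of diameter 16 mm from 16 to 34 mm; round head of diameter 28 mm from 34 to 62 mm to hold it by. Home, the head's underside stands 3.5 mm above the rim
- spare: the larger adapter that does not fit: same height, collar diameter 48 mm, head diameter 42 mm, loose; leave alone
- jar: amber glass jar 48 mm wide, 65 mm tall, loose; leave alone
- socket: dark steel socket, a tube 28 mm wide, 32 mm tall, standing loose; leave alone
Things that resemble listed ones, but are neither listed nor needed, are in the scene too. Leave any red look-alike of the plug alone.

How it is judged:
By the outcome, as a careful person would: the job done as asked, in the order asked, and still so for the second after the job is handed in, with the robot touching nothing.
It also fails if it takes over 72 s, if anything falls off the work surface, if the arm or the gripper's body presses on something with over 40 N, if the wrist force passes 120 N, or if a joint passes its speed limit or range.

## Working session

There is one attempt and no reset: what is moved stays moved. The work goes in short steps, Python scripts to look and compute and a shell command to move; the robot and the scene stay as the last step left them, time stands still between calls to the robot, and variables do not carry over. Pictures are saved under pics/ and viewed, at most 10 in all, crops included, and the job is handed in when it is done.

```bash
mkdir -p pics; cat > h.py <<'E'
import numpy as np,cv2
from workcell import robot,vision,job_done
from scipy.spatial.transform import Rotation as R
def cam(n):
    p=vision.camera_params(n);f=210/np.tan(np.radians(p['fov_y']/2));q=p['orientation']
    return p,f,R.from_quat([q[1],q[2],q[3],q[0]]).as_matrix()
def grab(n,tag):
    im,d=vision.grab_frame(n);np.savez('pics/'+tag,im=im,d=d);cv2.imwrite(f'pics/{tag}.png',im[:,:,::-1]);return im,d
def world(n,u,v,d):
    p,f,M=cam(n);u,v,d=np.broadcast_arrays(u,v,d)
    return np.stack([(u-p['cx'])*d/f,-(v-p['cy'])*d/f,-d],-1)@M.T+p['xyz']
def atz(n,u,v,z):
    p,f,M=cam(n);r=M@np.array([(u-p['cx'])/f,-(v-p['cy'])/f,-1]);return p['xyz']+r*(z-p['xyz'][2])/r[2]
def st():
    s=robot.read_state();q=s['tool_rot'];return s,R.from_quat([q[1],q[2],q[3],q[0]]).as_matrix()
E
python3 - <<'E'
from h import *
for n in('top','side'):
    grab(n,n+'0');print(vision.camera_params(n))
s,M=st();print(s,M.round(3))
a=cv2.imread('pics/top0.png')
E
```

```text
{'fov_y': 49.888017856999454, 'cx': 275.81227029982335, 'cy': 203.04042728404937, 'xyz': array([ 0.41583348, -0.03850299,  1.01336687]), 'orientation': array([-0.69740672, -0.05753205,  0.04732902,  0.71279302])}
{'fov_y': 43.44708935447164, 'cx': 288.20044921920936, 'cy': 206.91748844446042, 'xyz': array([0.4323515 , 0.60628227, 0.63981794]), 'orientation': array([-0.05914939, -0.036817  ,  0.4337769 ,  0.89832258])}
{'t': 0.1, 'joint_positions': array([-9.76394144e-01,  3.85500094e-01,  6.75310974e-03, -4.43101535e-04,
       -1.19400457e+00, -2.58569870e-01]), 'qd': array([-0.00087295, -0.00129069,  0.00215865,  0.00331241,  0.00080012,
        0.00027644]), 'tau': array([-5.76540970e-04, -3.93319523e+01,  1.88928562e+01,  4.19793651e+00,
       -2.61056557e-03,  7.19573137e-06]), 'eef_pos': array([ 0.2058037 , -0.58960281,  0.23831375]), 'tool_rot': array([-2.16930510e-04, -1.67047525e-01,  9.85948338e-01,  9.75231629e-04]), 'contact_force': array([0.20995124, 0.19034057, 0.69008613]), 'ft_torque': array([0.00681216, 0.03079601, 0.02111799]), 'finger_force': 0.0, 'grip_width': 0.085458114090051} [[-0.944 -0.329 -0.001]
 [-0.329  0.944  0.002]
 [ 0.     0.002 -1.   ]]
```

View pics/top0.png

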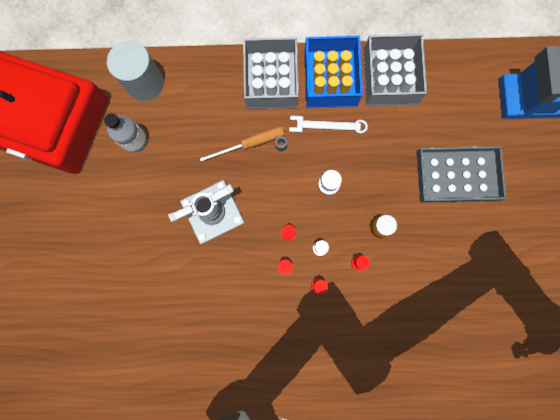

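View pics/side0.png

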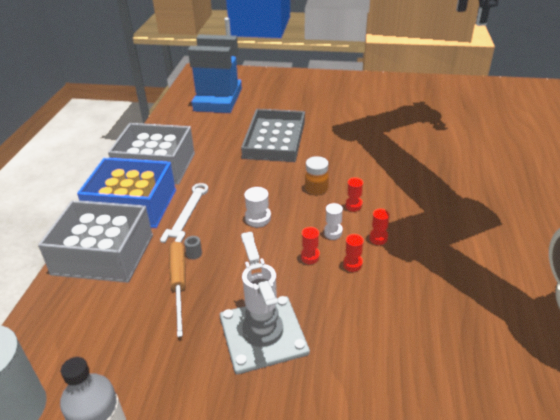

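The top view shows two aluminium adapters. The one at (321,247) is small and the one at (330,182) is larger, so that is the spare. Red look-alikes stand at (288,232), (285,266), (361,262) and (320,286). The plug is (321,247), and the coupler mouth is near (205,205). I'll confirm both in one enlarged crop.

```bash
python3 - <<'E'
from h import *
a=cv2.imread('pics/top0.png')
c1=cv2.resize(a[160:250,160:250],(400,400),interpolation=cv2.INTER_CUBIC)
c2=cv2.resize(a[165:300,265:400],(400,400),interpolation=cv2.INTER_CUBIC)
b=cv2.imread('pics/side0.png')
cv2.imwrite('pics/crop1.png',np.hstack([c1,c2]))
for n in('top','side'):
    D=np.load(f'pics/{n}0.npz');v,u=np.mgrid[:420,:560];P=world(n,u,v,D['d']);im=D['im'].astype(int);ok=D['d']>0
    red=(im[...,0]-im[...,1]>90)
    def sel(x0,x1,y0,y1,z0,z1): return P[ok&(P[...,0]>x0)&(P[...,0]<x1)&(P[...,1]>y0)&(P[...,1]<y1)&(P[...,2]>z0)&(P[...,2]<z1)]
    if n=='top':
        for uv in((321,247),(205,205),(288,232),(285,266),(361,262),(320,286),(330,180)): print(uv,P[uv[1],uv[0]].round(4))
        p0=P[247,321]; c0=P[205,205]
    q=sel(p0[0]-.03,p0[0]+.03,p0[1]-.03,p0[1]+.03,.05,.07); print(n,'plughead',len(q),q.mean(0),q.min(0),q.max(0))
    q=sel(c0[0]-.1,c0[0]+.1,c0[1]-.1,c0[1]+.1,.1,.2); print('coupler up',len(q),q.mean(0),q.min(0),q.max(0))
    q=sel(c0[0]-.12,c0[0]+.12,c0[1]-.12,c0[1]+.12,.008,.018); 
    r=cv2.minAreaRect((q[:,:2]*1000).astype(np.float32)); print('base',len(q),r)
    q=sel(c0[0]-.1,c0[0]+.1,c0[1]-.1,c0[1]+.1,.115,.2); print(np.histogram(q[:,2],bins=np.arange(.115,.17,.002)))
E
```

```text
(321, 247) [ 0.463  -0.1192  0.0601]
(205, 205) [0.5509 0.1175 0.106 ]
(288, 232) [ 0.4956 -0.0506  0.0651]
(285, 266) [ 0.425  -0.0427  0.0581]
(361, 262) [ 0.4299 -0.2009  0.0632]
(320, 286) [ 0.3824 -0.1142  0.0605]
(330, 180) [ 0.605  -0.1431  0.0646]
top plughead 139 [ 0.46211608 -0.11899019  0.06250038] [ 0.44842597 -0.13171404  0.05205589] [ 0.47552329 -0.10638834  0.06721246]
coupler up 834 [0.54863506 0.12011055 0.128627  ] [0.51510452 0.05740379 0.10067119] [0.58310984 0.18293825 0.15466261]
base 1315 ((578.3402099609375, 133.18807983398438), (175.4620819091797, 110.06312561035156), 25.139129638671875)
(array([11,  8,  6, 11,  7, 32, 78, 65, 22, 16,  3, 23, 82, 72, 76, 44, 27,
       15, 10,  1,  0,  0,  0,  0,  0,  0,  0]), array([0.115, 0.117, 0.119, 0.121, 0.123, 0.125, 0.127, 0.129, 0.131,
       0.133, 0.135, 0.137, 0.139, 0.141, 0.143, 0.145, 0.147, 0.149,
       0.151, 0.153, 0.155, 0.157, 0.159, 0.161, 0.163, 0.165, 0.167,
       0.169]))
side plughead 216 [ 0.46076881 -0.11564826  0.06040712] [ 0.44710435 -0.1330934   0.05023734] [ 0.47513048 -0.10396084  0.06628556]
coupler up 1489 [0.54943049 0.11870588 0.12888118] [0.51250239 0.05732517 0.10007586] [0.58111174 0.18417298 0.15146923]
base 2925 ((577.1140747070312, 133.9827880859375), (176.49790954589844, 111.16344451904297), 25.213905334472656)
(array([ 26,  35,  36,  29,  38,  40, 159, 112,  39,  32,  12,  31, 115,
       156, 110,  62,  72,  31,   4,   0,   0,   0,   0,   0,   0,   0,
         0]), array([0.115, 0.117, 0.119, 0.121, 0.123, 0.125, 0.127, 0.129, 0.131,
       0.133, 0.135, 0.137, 0.139, 0.141, 0.143, 0.145, 0.147, 0.149,
       0.151, 0.153, 0.155, 0.157, 0.159, 0.161, 0.163, 0.165, 0.167,
       0.169]))
```

View pics/crop1.png

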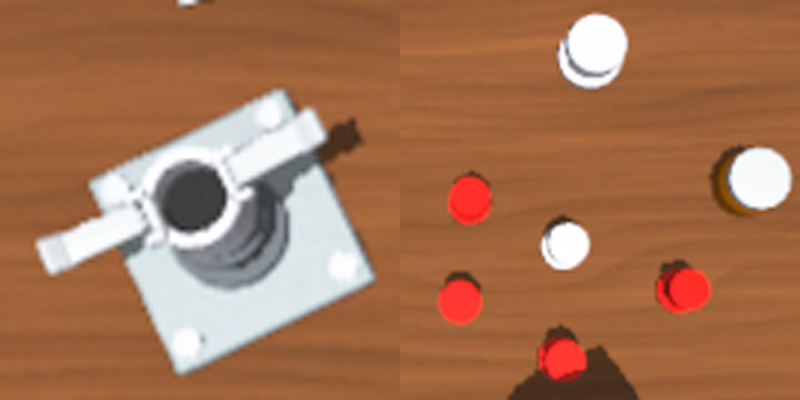

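The crop confirms the plug is the small aluminium adapter at about (321,247), ringed by the red ones. The coupler mouth is at crop (192,200), which is pixel (203,205), with the arms along a tilted line. Next I measure the rim centre and arm axis.

```bash
python3 - <<'E'
from h import *
from scipy.optimize import least_squares as ls
from scipy.ndimage import label
for n in('top','side'):
    D=np.load(f'pics/{n}0.npz');v,u=np.mgrid[:420,:560];P=world(n,u,v,D['d']);ok=D['d']>0
    near=ok&(abs(P[...,0]-.549)<.1)&(abs(P[...,1]-.119)<.1)
    q=P[near&(P[...,2]>.135)]
    c,_,vt=cv2.fitLine((q[:,:2]*1000).astype(np.float32),cv2.DIST_HUBER,0,.01,.01).ravel()[[0,2,3]]
    l=cv2.fitLine((q[:,:2]*1000).astype(np.float32),cv2.DIST_HUBER,0,.01,.01).ravel();print(n,'arm line dir deg',np.degrees(np.arctan2(l[1],l[0])),l)
    s=(q[:,:2]*1000-l[2:])@l[:2]; print('extent',s.min(),s.max())
    # tip height vs s
    for a,b in((-75,-60),(-60,-45),(-45,-30),(-30,-20),(20,30),(30,45),(45,60),(60,75)):
        m=(s>a)&(s<b)
        if m.any(): print(a,b,m.sum(),np.median(q[m,2]).round(4),np.percentile(q[m,2],95).round(4))
    r=P[near&(P[...,2]>.1245)&(P[...,2]<.1325)]
    r=r[np.hypot(r[:,0]-.549,r[:,1]-.119)<.035]
    f=ls(lambda p:np.hypot(r[:,0]-p[0],r[:,1]-p[1])-.0195,[.549,.119],loss='soft_l1',f_scale=.002);print('rim',f.x,np.median(r[:,2]),len(r))
    b=D['im'].astype(int);plate=near&(P[...,2]>.006)&(P[...,2]<.02)&(abs(b[...,0]-b[...,2])<25)
    L,k=label(plate);k=1+np.argmax([(L==i).sum() for i in range(1,k+1)])
    print('plate',cv2.minAreaRect((P[L==k][:,:2]*1000).astype(np.float32)))
    h=P[ok&(np.hypot(P[...,0]-.462,P[...,1]+.118)<.025)&(P[...,2]>.056)];print('head',cv2.minEnclosingCircle((h[:,:2]*1000).astype(np.float32)),np.median(h,0))
E
```

```text
top arm line dir deg -64.96943 [ 4.2310166e-01 -9.0608221e-01  5.4819623e+02  1.2033966e+02]
extent -66.43028978299829 68.2646840260503
-75 -60 28 0.1469 0.1498
-60 -45 61 0.1437 0.1466
-45 -30 58 0.1405 0.1428
-30 -20 33 0.1398 0.1418
20 30 24 0.1397 0.1418
30 45 55 0.1421 0.1449
45 60 59 0.1445 0.1474
60 75 35 0.1493 0.1524
rim [0.54879549 0.11921446] 0.12870040408459582 194
plate ((533.0693359375, 111.7520980834961), (73.91342163085938, 109.94478607177734), 25.350318908691406)
head ((462.2087707519531, -119.4148941040039), 13.795167922973633) [ 0.46269647 -0.11917052  0.06258393]
side arm line dir deg -64.99727 [ 4.22661364e-01 -9.06287670e-01  5.48416748e+02  1.18817184e+02]
extent -69.41369367025524 64.79368651421387
-75 -60 73 0.1473 0.149
-60 -45 82 0.1429 0.1447
-45 -30 90 0.1413 0.1428
-30 -20 36 0.1397 0.1409
20 30 68 0.1395 0.1414
30 45 96 0.1424 0.1442
45 60 106 0.1453 0.1485
60 75 41 0.1497 0.1513
rim [0.54762689 0.12016959] 0.1286332581969406 350
plate ((547.44482421875, 120.02682495117188), (109.3998031616211, 111.14117431640625), 25.165246963500977)
head ((460.79083251953125, -119.06571960449219), 14.384329795837402) [ 0.46066731 -0.1164015   0.06292913]
```

```bash
cat >> h.py <<'E'
def go(x,y,z,yaw):
    "row for tool pointing down, tool-y yaw in deg"
    s,M=st();a=np.radians(yaw);Y=np.array([np.cos(a),np.sin(a),0]);Z=np.array([0,0,-1.]);T=np.stack([np.cross(Y,Z),Y,Z],1)
    print('at',s['eef_pos'].round(4),'t',round(s['t'],2),'row',(M.T@(np.array([x,y,z])-s['eef_pos'])*1000).round(1),R.from_matrix(M.T@T).as_rotvec(degrees=True).round(2),'F',s['contact_force'].round(1))
E
python3 -c "
from h import *
go(.4615,-.1185,.15,205)"
```

```text
at [ 0.2058 -0.5896  0.2383] t 0.1 row [-396.6  360.4   89. ] [ 9.000e-02  9.000e-02 -9.577e+01] F [0.2 0.2 0.7]
```

```bash
python3 -m jog '[[[-40,36,0,0,0,-10,60],[-80,72,0,0,0,-20,60],[-120,108,10,0,0,-30,60],[-160,144,20,0,0,-40,60],[-200,180,30,0,0,-50,60],[-240,216,40,0,0,-60,60],[-280,252,50,0,0,-70,60],[-320,288,65,0,0,-80,60],[-360,325,80,0,0,-90,60],[-396.6,360.4,89,0.1,0.1,-95.8,60]]]' 60; python3 -m jog '[[[0,0,0,0,0,0,60],[0,0,0,0,0,0,60],[0,0,0,0,0,0,60],[0,0,0,0,0,0,60],[0,0,0,0,0,0,60],[0,0,0,0,0,0,60],[0,0,0,0,0,0,60],[0,0,0,0,0,0,60],[0,0,0,0,0,0,60],[0,0,0,0,0,0,60]]]'; python3 -c "
from h import *
go(.4615,-.1185,.046,205)
grab('top','t1');grab('side','s1')
a=cv2.imread('pics/t1.png')[130:340,230:440];b=cv2.imread('pics/s1.png')[120:330,230:440]
cv2.imwrite('pics/c2.png',cv2.resize(np.hstack([a,b]),(800,400)))"
```

```text
t: 1.35
eef_pos: [0.4618, -0.1173, 0.1495]
tool_rot: [0.001, 0.845, -0.535, 0.0]
contact_force: [0.3, 0.2, 0.5]
grip_width: 0.0603
finger_force: 0.0
t: 2.6
eef_pos: [0.4617, -0.1191, 0.1503]
tool_rot: [0.001, 0.844, -0.537, 0.001]
contact_force: [-0.5, -0.2, -0.5]
grip_width: 0.0602
finger_force: 0.0
at [ 0.4617 -0.1191  0.1503] t 2.6 row [-8.000e-01 -1.000e-01  1.043e+02] [ 0.01 -0.12  0.05] F [-0.5 -0.2 -0.5]
```

View pics/c2.png

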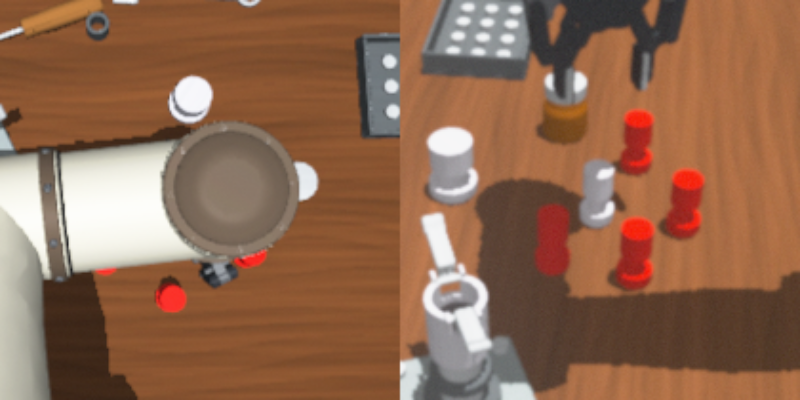

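The fingers straddle the plug: it sits at crop (598,195) in the side view, with the fingers above it. I'll descend, then grip.

```bash
python3 -m jog '[[[0,0,15,0,0,0,60],[0,0,30,0,0,0,60],[0,0,45,0,0,0,60],[-0.5,0,60,0,0,0,60],[-0.5,0,75,0,0,0,60],[-0.5,0,85,0,0,0,60],[-0.5,0,93,0,0,0,60],[-0.5,0,99,0,0,0,60],[-0.5,0,104,0,0,0,60],[-0.5,0,104,0,0,0,60]]]'; python3 -m jog '[[[0,0,0,0,0,0,20],[0,0,0,0,0,0,20],[0,0,0,0,0,0,20],[0,0,0,0,0,0,20],[0,0,0,0,0,0,20],[0,0,0,0,0,0,20],[0,0,0,0,0,0,20],[0,0,0,0,0,0,20],[0,0,0,0,0,0,20],[0,0,0,0,0,0,20]]]' 60
```

```text
t: 3.95
eef_pos: [0.4614, -0.1189, 0.0461]
tool_rot: [0.001, 0.844, -0.537, 0.001]
contact_force: [0.6, 0.5, -0.1]
grip_width: 0.0597
finger_force: 0.0
t: 5.2
eef_pos: [0.4617, -0.1189, 0.0468]
tool_rot: [0.001, 0.844, -0.537, 0.001]
contact_force: [-1.1, -0.2, 5.5]
grip_width: 0.0266
finger_force: 59.0
```

```bash
python3 -m jog '[[[0,0,-12,0,0,0,20],[0,0,-30,0,0,0,20],[0,0,-50,0,0,0,20],[0,0,-70,0,0,0,20],[0,0,-90,0,0,0,20],[0,0,-110,0,0,0,20],[0,0,-130,0,0,0,20],[0,0,-150,0,0,0,20],[0,0,-168,0,0,0,20],[0,0,-168,0,0,0,20]]]'; python3 -c "
from h import *
go(.5482,.1198,.215,205)"
```

```text
t: 6.45
eef_pos: [0.4618, -0.1184, 0.2155]
tool_rot: [-0.0, 0.844, -0.537, 0.002]
contact_force: [0.6, 0.0, -2.4]
grip_width: 0.0265
finger_force: 59.2
at [ 0.4618 -0.1184  0.2155] t 6.45 row [-179.3 -179.     0.4] [-0.17 -0.17  0.03] F [ 0.6  0.  -2.4]
```

```bash
python3 -m jog '[[[-15,-15,0,0,0,0,20],[-38,-38,0,0,0,0,20],[-62,-62,0,0,0,0,20],[-86,-86,0,0,0,0,20],[-110,-110,0,0,0,0,20],[-134,-134,0,0,0,0,20],[-156,-156,0,0,0,0,20],[-170,-170,0,0,0,0,20],[-179,-179,0,0,0,0,20],[-179,-179,0,0,0,0,20]]]'; python3 -c "
from h import *
go(.5482,.1198,.18,205)
grab('side','s2');grab('top','t2')
D=np.load('pics/s2.npz');v,u=np.mgrid[:420,:560];P=world('side',u,v,D['d'])
m=(D['d']>0)&(P[...,2]>.166)&(P[...,2]<.182)&(np.hypot(P[...,0]-.548,P[...,1]-.12)<.03)
q=P[m];print(len(q),q.min(0),q.max(0));c=R.from_euler('z',0)
from scipy.optimize import least_squares as ls
print(ls(lambda p:np.hypot(q[:,0]-p[0],q[:,1]-p[1])-.016,[.548,.11],loss='soft_l1',f_scale=.001).x)
b=cv2.imread('pics/s2.png')[150:370,180:345]
cv2.imwrite('pics/c3.png',cv2.resize(b,(450,600),interpolation=cv2.INTER_CUBIC))"
```

```text
t: 7.7
eef_pos: [0.5477, 0.1196, 0.2134]
tool_rot: [0.001, 0.844, -0.537, 0.001]
contact_force: [0.9, -1.2, -2.6]
grip_width: 0.0263
finger_force: 59.3
at [0.5477 0.1196 0.2134] t 7.7 row [-0.  -0.6 33.4] [ 0.07 -0.12  0.06] F [ 0.9 -1.2 -2.6]
153 [0.53122866 0.11462346 0.16787835] [0.5610526  0.13555239 0.18198752]
[0.54088547 0.14523896]
```

View pics/c3.png

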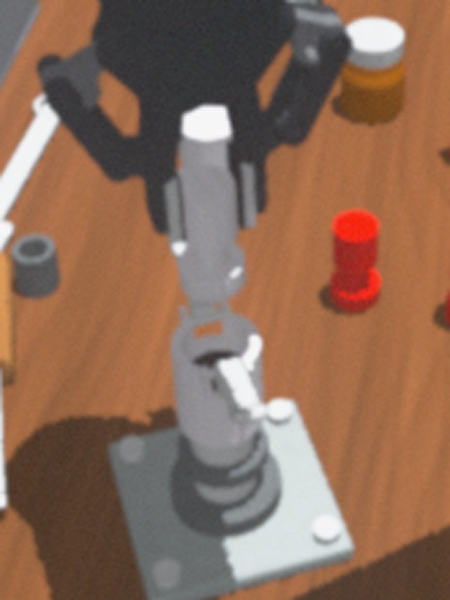

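The plug hangs upright, directly above the mouth and between the fingers (plug at crop (207,215), mouth at (215,350)). The circle fit landed on the wrong side, so I'll refit it from a better start.

```bash
python3 -c "
from h import *
from scipy.optimize import least_squares as ls
D=np.load('pics/s2.npz');v,u=np.mgrid[:420,:560];P=world('side',u,v,D['d'])
p,f,M=cam('side')
for lo,hi,r in((.165,.18,.016),(.184,.198,.008),(.203,.212,.014)):
  m=(D['d']>0)&(P[...,2]>lo)&(P[...,2]<hi)&(np.hypot(P[...,0]-.548,P[...,1]-.12)<r+.006);q=P[m]
  F=ls(lambda p:np.hypot(q[:,0]-p[0],q[:,1]-p[1])-r,[.547,.118],loss='soft_l1',f_scale=.001);print(lo,len(q),F.x)
D=np.load('pics/s0.npz') if 0 else np.load('pics/side0.npz');P=world('side',u,v,D['d'])
m=(D['d']>0)&(P[...,2]>.085)&(P[...,2]<.12)&(np.hypot(P[...,0]-.548,P[...,1]-.12)<.027)&(P[...,1]>.125);q=P[m]
print('body',len(q),ls(lambda p:np.hypot(q[:,0]-p[0],q[:,1]-p[1])-.022,[.548,.12],loss='soft_l1',f_scale=.001).x)"
```

```text
0.165 119 [0.54734754 0.11772834]
0.184 118 [0.54708648 0.11851225]
0.203 128 [0.54767823 0.11817676]
body 334 [0.54771451 0.11858475]
```

```bash
python3 -m jog '[[[-0.7,-0.6,5,0,0,0,20],[-0.7,-0.6,12,0,0,0,20],[-0.7,-0.6,19,0,0,0,20],[-0.7,-0.6,25,0,0,0,20],[-0.7,-0.6,30,0,0,0,20],[-0.7,-0.6,34,0,0,0,20],[-0.7,-0.6,36,0,0,0,20],[-0.7,-0.6,38,0,0,0,20],[-0.7,-0.6,40,0,0,0,20],[-0.7,-0.6,42,0,0,0,20]]]'; python3 -m jog '[[[0,0,0.5,0,0,0,20],[0,0,1,0,0,0,20],[0,0,1.5,0,0,0,20],[0,0,2,0,0,0,20],[0,0,2.5,0,0,0,20],[0,0,3,0,0,0,20],[0,0,3.5,0,0,0,20],[0,0,4,0,0,0,20],[0,0,4.5,0,0,0,20],[0,0,5,0,0,0,20]]]';  python3 -c "
from h import *
go(.5482,.1198,.147,205)"
```

```text
t: 9.05
eef_pos: [0.5481, 0.1203, 0.1719]
tool_rot: [0.001, 0.844, -0.537, 0.001]
contact_force: [0.3, -0.3, -2.5]
grip_width: 0.0265
finger_force: 59.3
t: 10.3
eef_pos: [0.5481, 0.1202, 0.1669]
tool_rot: [0.001, 0.844, -0.537, 0.001]
contact_force: [0.0, 0.9, -2.6]
grip_width: 0.0261
finger_force: 59.3
at [0.5481 0.1202 0.1669] t 10.3 row [ 0.4  0.1 19.9] [ 0.01 -0.12  0.04] F [ 0.   0.9 -2.6]
```

```bash
python3 -m jog '[[[0,0,1,0,0,0,20],[0,0,2,0,0,0,20],[0,0,3,0,0,0,20],[0,0,4,0,0,0,20],[0,0,5,0,0,0,20],[0,0,6,0,0,0,20],[0,0,6.5,0,0,0,20],[0,0,7,0,0,0,20],[0,0,7.5,0,0,0,20],[0,0,8,0,0,0,20]]]';python3 -m jog '[[[0,0,0.5,0,0,0,20],[0,0,1,0,0,0,20],[0,0,1.5,0,0,0,20],[0,0,2,0,0,0,20],[0,0,2.5,0,0,0,20],[0,0,3,0,0,0,20],[0,0,3,0,0,0,20],[0,0,3,0,0,0,20],[0,0,3,0,0,0,20],[0,0,3,0,0,0,20]]]'
```

```text
t: 11.55
eef_pos: [0.5481, 0.1202, 0.1589]
tool_rot: [0.001, 0.844, -0.537, 0.001]
contact_force: [-0.1, 0.3, -1.6]
grip_width: 0.0262
finger_force: 59.3
t: 12.8
eef_pos: [0.5481, 0.1202, 0.1559]
tool_rot: [0.001, 0.844, -0.537, 0.001]
contact_force: [0.9, -0.1, -3.0]
grip_width: 0.0261
finger_force: 59.3
```

```bash
python3 -m jog '[[[0,0,0.5,0,0,0,20],[0,0,1,0,0,0,20],[0,0,1.5,0,0,0,20],[0,0,2,0,0,0,20],[0,0,2.5,0,0,0,20],[0,0,2.5,0,0,0,20],[0,0,2.5,0,0,0,20],[0,0,2.5,0,0,0,20],[0,0,2.5,0,0,0,20],[0,0,2.5,0,0,0,20]]]';python3 -m jog '[[[0,0,0.4,0,0,0,20],[0,0,0.8,0,0,0,20],[0,0,1.2,0,0,0,20],[0,0,1.6,0,0,0,20],[0,0,2,0,0,0,20],[0,0,2,0,0,0,20],[0,0,2,0,0,0,20],[0,0,2,0,0,0,20],[0,0,2,0,0,0,20],[0,0,2,0,0,0,20]]]'
```

```text
t: 14.05
eef_pos: [0.5481, 0.1202, 0.1534]
tool_rot: [0.001, 0.844, -0.537, 0.001]
contact_force: [0.4, 0.1, -1.6]
grip_width: 0.026
finger_force: 59.3
t: 15.3
eef_pos: [0.5482, 0.1202, 0.1515]
tool_rot: [0.001, 0.844, -0.537, 0.001]
contact_force: [-0.4, -0.7, 1.1]
grip_width: 0.0261
finger_force: 59.5
```

```bash
python3 -m jog '[[[0,0,0.4,0,0,0,20],[0,0,0.8,0,0,0,20],[0,0,1.2,0,0,0,20],[0,0,1.6,0,0,0,20],[0,0,2,0,0,0,20],[0,0,2,0,0,0,20],[0,0,2,0,0,0,20],[0,0,2,0,0,0,20],[0,0,2,0,0,0,20],[0,0,2,0,0,0,20]]]'
```

```text
t: 16.55
eef_pos: [0.5482, 0.1202, 0.1497]
tool_rot: [0.001, 0.844, -0.537, 0.001]
contact_force: [-2.0, 0.3, 5.3]
grip_width: 0.0261
finger_force: 59.9
```

```bash
python3 -m jog '[[[0,0,0.4,0,0,0,20],[0,0,0.8,0,0,0,20],[0,0,1.2,0,0,0,20],[0,0,1.6,0,0,0,20],[0,0,2,0,0,0,20],[0,0,2,0,0,0,20],[0,0,2,0,0,0,20],[0,0,2,0,0,0,20],[0,0,2,0,0,0,20],[0,0,2,0,0,0,20]]]'
```

```text
t: 17.8
eef_pos: [0.5482, 0.1201, 0.148]
tool_rot: [0.001, 0.844, -0.537, 0.001]
contact_force: [-3.0, -1.0, 6.1]
grip_width: 0.0259
finger_force: 60.1
```

```bash
python3 -m jog '[[[0,0,0.3,0,0,0,20],[0,0,0.6,0,0,0,20],[0,0,0.9,0,0,0,20],[0,0,1.2,0,0,0,20],[0,0,1.5,0,0,0,20],[0,0,1.5,0,0,0,20],[0,0,1.5,0,0,0,20],[0,0,1.5,0,0,0,20],[0,0,1.5,0,0,0,20],[0,0,1.5,0,0,0,20]]]'
```

```text
t: 19.05
eef_pos: [0.5482, 0.1201, 0.1465]
tool_rot: [0.001, 0.844, -0.537, 0.001]
contact_force: [-2.9, -0.3, 5.5]
grip_width: 0.0259
finger_force: 60.1
```

```bash
python3 -m jog '[[[0,0,0.3,0,0,0,20],[0,0,0.6,0,0,0,20],[0,0,0.9,0,0,0,20],[0,0,1.2,0,0,0,20],[0,0,1.5,0,0,0,20],[0,0,1.5,0,0,0,20],[0,0,1.5,0,0,0,20],[0,0,1.5,0,0,0,20],[0,0,1.5,0,0,0,20],[0,0,1.5,0,0,0,20]]]'
```

```text
t: 20.3
eef_pos: [0.5482, 0.1201, 0.145]
tool_rot: [0.001, 0.844, -0.537, 0.001]
contact_force: [-2.7, -1.5, 8.0]
grip_width: 0.0263
finger_force: 60.1
```

```bash
python3 -m jog '[[[0,0,0.2,0,0,0,20],[0,0,0.4,0,0,0,20],[0,0,0.6,0,0,0,20],[0,0,0.8,0,0,0,20],[0,0,1,0,0,0,20],[0,0,1,0,0,0,20],[0,0,1,0,0,0,20],[0,0,1,0,0,0,20],[0,0,1,0,0,0,20],[0,0,1,0,0,0,20]]]'
```

```text
t: 21.55
eef_pos: [0.5482, 0.1201, 0.144]
tool_rot: [0.001, 0.844, -0.537, 0.001]
contact_force: [-2.4, -1.3, 6.4]
grip_width: 0.0261
finger_force: 60.1
```

```bash
python3 -m jog '[[[0,0,0.2,0,0,0,20],[0,0,0.4,0,0,0,20],[0,0,0.6,0,0,0,20],[0,0,0.8,0,0,0,20],[0,0,1,0,0,0,20],[0,0,1,0,0,0,20],[0,0,1,0,0,0,20],[0,0,1,0,0,0,20],[0,0,1,0,0,0,20],[0,0,1,0,0,0,20]]]'
```

```text
t: 22.8
eef_pos: [0.5482, 0.1201, 0.143]
tool_rot: [0.001, 0.844, -0.537, 0.001]
contact_force: [-3.4, -0.4, 7.5]
grip_width: 0.026
finger_force: 60.1
```

```bash
python3 -m jog '[[[0,0,0.2,0,0,0,20],[0,0,0.4,0,0,0,20],[0,0,0.6,0,0,0,20],[0,0,0.8,0,0,0,20],[0,0,1,0,0,0,20],[0,0,1,0,0,0,20],[0,0,1,0,0,0,20],[0,0,1,0,0,0,20],[0,0,1,0,0,0,20],[0,0,1,0,0,0,20]]]'
```

```text
t: 24.05
eef_pos: [0.5483, 0.1201, 0.1428]
tool_rot: [0.0, 0.844, -0.537, 0.001]
contact_force: [-4.5, -0.7, 10.4]
grip_width: 0.0262
finger_force: 60.5
```

```bash
python3 -m jog '[[[0,0,0.2,0,0,0,20],[0,0,0.4,0,0,0,20],[0,0,0.6,0,0,0,20],[0,0,0.8,0,0,0,20],[0,0,1,0,0,0,20],[0,0,1,0,0,0,20],[0,0,1,0,0,0,20],[0,0,1,0,0,0,20],[0,0,1,0,0,0,20],[0,0,1,0,0,0,20]]]'; python3 -c "
from h import *
go(.5482,.1198,.147,205)"
```

```text
t: 25.3
eef_pos: [0.5484, 0.1201, 0.1428]
tool_rot: [0.0, 0.844, -0.537, 0.002]
contact_force: [-5.4, -0.5, 15.2]
grip_width: 0.0262
finger_force: 61.0
at [0.5484 0.1201 0.1428] t 25.3 row [ 0.2  0.3 -4.2] [-0.06 -0.18  0.09] F [-5.4 -0.5 15.2]
```

```bash
python3 -m jog '[[[0,0,0.4,0,0,0,20],[0,0,0.8,0,0,0,20],[0,0,1.2,0,0,0,20],[0,0,1.5,0,0,0,20],[0,0,1.5,0,0,0,20],[0,0,1.5,0,0,0,20],[0,0,1.5,0,0,0,20],[0,0,1.5,0,0,0,20],[0,0,1.5,0,0,0,20],[0,0,1.5,0,0,0,20]]]'
```

```text
t: 26.55
eef_pos: [0.5485, 0.12, 0.1426]
tool_rot: [0.0, 0.844, -0.536, 0.002]
contact_force: [-8.2, -1.6, 21.8]
grip_width: 0.026
finger_force: 61.7
```

```bash
python3 -m jog '[[[0,0,-1.5,0,0,0,20],[0,0,-3,0,0,0,20],[0,0,-3.5,0,0,0,20],[0,0,-3.5,0,0,0,60],[0,0,-3.5,0,0,0,60],[0,0,-3.5,0,0,0,60],[0,0,-3.5,0,0,0,60],[0,0,-3.5,0,0,0,60],[0,0,-3.5,0,0,0,60],[0,0,-3.5,0,0,0,60]]]'; python3 -m jog '[[[0,0,-5,0,0,0,60],[0,0,-15,0,0,0,60],[0,0,-27,0,0,0,60],[0,0,-40,0,0,0,60],[0,0,-53,0,0,0,60],[0,0,-65,0,0,0,70],[0,0,-75,0,0,0,80],[0,0,-80,0,0,10,80],[0,0,-80,0,0,20,80],[0,0,-80,0,0,30,80]]]';  python3 -c "
from h import *
s,M=st()
go(.5480,.1198,.21,115)"
```

```text
t: 27.8
eef_pos: [0.5481, 0.1202, 0.1424]
tool_rot: [0.001, 0.844, -0.537, 0.001]
contact_force: [-0.8, 0.7, -0.0]
grip_width: 0.0601
finger_force: 0.0
t: 29.05
eef_pos: [0.548, 0.1203, 0.2227]
tool_rot: [-0.0, -0.674, 0.739, -0.001]
contact_force: [0.6, 0.5, -0.7]
grip_width: 0.0796
finger_force: 0.0
at [0.548  0.1203 0.2227] t 29.05 row [ 0.5 -0.  12.7] [-0.11 -0.07 59.71] F [ 0.6  0.5 -0.7]
```

```bash
python3 -m jog '[[[0,0,0,0,0,10,80],[0,0,0,0,0,20,80],[0,0,0,0,0,30,80],[0,0,0,0,0,40,80],[0,0,0,0,0,50,80],[0,0,0,0,0,59.7,80],[0,0,0,0,0,59.7,80],[0,0,0,0,0,59.7,80],[0,0,0,0,0,59.7,80],[0,0,0,0,0,59.7,80]]]';  python3 -c "
from h import *
go(.5480,.1198,.17,115)
grab('side','s3')
D=np.load('pics/s3.npz');v,u=np.mgrid[:420,:560];P=world('side',u,v,D['d'])
near=(D['d']>0)&(np.hypot(P[...,0]-.548,P[...,1]-.119)<.012)&(P[...,2]>.14)&(P[...,2]<.17);q=P[near];print(len(q),np.percentile(q[:,2],[50,80,90,95]))
b=cv2.imread('pics/s3.png')[150:370,180:345]
cv2.imwrite('pics/c4.png',cv2.resize(b,(450,600),interpolation=cv2.INTER_CUBIC))"
```

```text
t: 30.3
eef_pos: [0.548, 0.1203, 0.2224]
tool_rot: [0.0, -0.22, 0.976, -0.001]
contact_force: [-1.7, 0.2, -0.5]
grip_width: 0.0801
finger_force: 0.0
at [0.548  0.1203 0.2224] t 30.3 row [ 0.3 -0.3 52.4] [-0.12 -0.01  0.38] F [-1.7  0.2 -0.5]
188 [0.16199219 0.1626354  0.16282716 0.16306886]
```

View pics/c4.png

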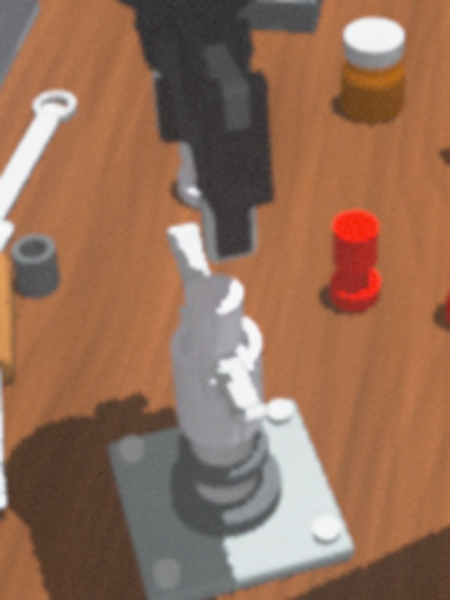

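The plug stands home in the mouth (crop (215,300), top about 0.162), with both arms still raised at (190,245) and (240,385). The fingers are now turned along the arm line. I'll lower them to wipe the arms.

```bash
python3 -m jog '[[[0,0,8,0,0,0.4,80],[0,0,16,0,0,0.4,80],[0,0,24,0,0,0.4,80],[0,0,32,0,0,0.4,80],[0,0,40,0,0,0.4,80],[0,0,46,0,0,0.4,80],[0,0,51,0,0,0.4,80],[0,0,55,0,0,0.4,80],[0,0,58,0,0,0.4,80],[0,0,60,0,0,0.4,80]]]'; python3 -m jog '[[[0,0,1,0,0,0,80],[0,0,2,0,0,0,80],[0,0,3,0,0,0,80],[0,0,4,0,0,0,80],[0,0,5,0,0,0,80],[0,0,6,0,0,0,80],[0,0,7,0,0,0,80],[0,0,8,0,0,0,80],[0,0,9,0,0,0,80],[0,0,10,0,0,0,80]]]'
```

```text
t: 31.6
eef_pos: [0.5482, 0.1202, 0.1623]
tool_rot: [0.0, -0.216, 0.976, -0.001]
contact_force: [-0.7, 0.1, -0.5]
grip_width: 0.0799
finger_force: 0.0
t: 32.85
eef_pos: [0.5481, 0.1202, 0.1523]
tool_rot: [0.0, -0.216, 0.976, -0.001]
contact_force: [-0.1, 0.7, 0.5]
grip_width: 0.0799
finger_force: 0.0
```

```bash
python3 -m jog '[[[0,0,1,0,0,0,80],[0,0,2,0,0,0,80],[0,0,3,0,0,0,80],[0,0,4,0,0,0,80],[0,0,5,0,0,0,80],[0,0,6,0,0,0,80],[0,0,7,0,0,0,80],[0,0,8,0,0,0,80],[0,0,9,0,0,0,80],[0,0,10,0,0,0,80]]]'
```

```text
t: 34.1
eef_pos: [0.5481, 0.1202, 0.1423]
tool_rot: [0.0, -0.216, 0.976, -0.001]
contact_force: [0.3, -0.8, 0.0]
grip_width: 0.0801
finger_force: 0.0
```

```bash
python3 -m jog '[[[0,0,1,0,0,0,80],[0,0,2,0,0,0,80],[0,0,3,0,0,0,80],[0,0,4,0,0,0,80],[0,0,5,0,0,0,80],[0,0,6,0,0,0,80],[0,0,7,0,0,0,80],[0,0,8,0,0,0,80],[0,0,9,0,0,0,80],[0,0,10,0,0,0,80]]]'
```

```text
t: 35.35
eef_pos: [0.5492, 0.1201, 0.1347]
tool_rot: [0.002, -0.216, 0.976, -0.001]
contact_force: [-2.9, -2.0, 10.4]
grip_width: 0.0798
finger_force: 5.8
```

```bash
python3 -m jog '[[[0,0,1,0,0,0,80],[0,0,2,0,0,0,80],[0,0,3,0,0,0,80],[0,0,4,0,0,0,80],[0,0,5,0,0,0,80],[0,0,6,0,0,0,80],[0,0,7,0,0,0,80],[0,0,8,0,0,0,80],[0,0,8,0,0,0,80],[0,0,8,0,0,0,80]]]'
```

```text
t: 36.6
eef_pos: [0.55, 0.1202, 0.127]
tool_rot: [0.003, -0.217, 0.976, -0.001]
contact_force: [-0.6, -1.3, 10.2]
grip_width: 0.0802
finger_force: 7.5
```

```bash
python3 -m jog '[[[0,0,1,0,0,0,80],[0,0,2,0,0,0,80],[0,0,3,0,0,0,80],[0,0,4,0,0,0,80],[0,0,5,0,0,0,80],[0,0,6,0,0,0,80],[0,0,7,0,0,0,80],[0,0,8,0,0,0,80],[0,0,8,0,0,0,80],[0,0,8,0,0,0,80]]]';python3 -c "
from h import *
go(.5480,.1198,.17,115)
grab('side','s4')
b=cv2.imread('pics/s4.png')[150:370,180:345]
cv2.imwrite('pics/c5.png',cv2.resize(b,(450,600),interpolation=cv2.INTER_CUBIC))"
```

```text
t: 37.85
eef_pos: [0.5499, 0.1202, 0.1182]
tool_rot: [0.002, -0.216, 0.976, -0.001]
contact_force: [1.2, -1.9, 6.2]
grip_width: 0.0802
finger_force: 3.4
at [0.5499 0.1202 0.1182] t 37.85 row [  1.7   0.2 -51.9] [-0.2   0.24 -0.  ] F [ 1.2 -1.9  6.2]
```

View pics/c5.png

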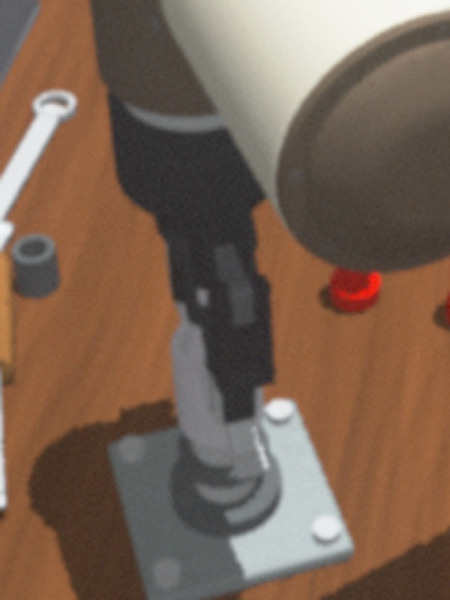

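The near arm has swung well down (crop (250,440)) with the fingers alongside. I'll go a little deeper, then squeeze.

```bash
python3 -m jog '[[[0,0,1.5,0,0,0,80],[0,0,3,0,0,0,80],[0,0,4.5,0,0,0,80],[0,0,6,0,0,0,80],[0,0,7.5,0,0,0,80],[0,0,9,0,0,0,80],[0,0,10,0,0,0,80],[0,0,10,0,0,0,80],[0,0,10,0,0,0,80],[0,0,10,0,0,0,80]]]'; python3 -m jog '[[[0,0,0,0,0,0,78],[0,0,0,0,0,0,76],[0,0,0,0,0,0,74],[0,0,0,0,0,0,72],[0,0,0,0,0,0,70],[0,0,0,0,0,0,68],[0,0,0,0,0,0,66],[0,0,0,0,0,0,64],[0,0,0,0,0,0,62],[0,0,0,0,0,0,60]]]' 40
```

```text
t: 39.15
eef_pos: [0.55, 0.1206, 0.1082]
tool_rot: [0.003, -0.216, 0.976, -0.001]
contact_force: [0.8, -0.8, 6.1]
grip_width: 0.0801
finger_force: 3.0
t: 40.4
eef_pos: [0.5501, 0.1197, 0.1066]
tool_rot: [0.002, -0.217, 0.976, -0.002]
contact_force: [8.3, -2.4, 0.6]
grip_width: 0.0606
finger_force: 10.1
```

```bash
python3 -m jog '[[[0,0,0,0,0,0,58],[0,0,0,0,0,0,56],[0,0,0,0,0,0,54],[0,0,0,0,0,0,54],[0,0,0,0,0,0,54],[0,0,0,0,0,0,54],[0,0,0,0,0,0,54],[0,0,0,0,0,0,54],[0,0,0,0,0,0,54],[0,0,0,0,0,0,54]]]' 60
```

```text
t: 41.65
eef_pos: [0.5502, 0.1195, 0.1071]
tool_rot: [0.002, -0.217, 0.976, -0.002]
contact_force: [7.1, -3.8, 2.9]
grip_width: 0.0574
finger_force: 63.8
```

```bash
python3 -m jog '[[[0,0,0,0,0,0,60],[0,0,0,0,0,0,66],[0,0,0,0,0,0,72],[0,0,0,0,0,0,78],[0,0,0,0,0,0,80],[0,0,0,0,0,0,80],[0,0,0,0,0,0,80],[0,0,-4,0,0,0,80],[0,0,-8,0,0,0,80],[0,0,-12,0,0,0,80]]]'; python3 -m jog '[[[0,0,-10,0,0,0,80],[0,0,-22,0,0,0,80],[0,0,-34,0,0,0,80],[0,0,-46,0,0,0,80],[0,0,-60,0,0,0,80],[0,0,-75,0,0,0,80],[0,0,-90,0,0,0,80],[0,0,-110,0,0,0,80],[0,0,-125,0,0,0,80],[0,0,-125,0,0,0,80]]]'; python3 -m jog '[[[25,0,0,0,0,0,80],[50,0,0,0,0,0,80],[75,0,0,0,0,0,80],[100,0,0,0,0,0,80],[125,0,0,0,0,0,80],[150,0,0,0,0,0,80],[160,0,0,0,0,0,80],[160,0,0,0,0,0,80],[160,0,0,0,0,0,80],[160,0,0,0,0,0,80]]]';python3 -c "
from h import *
D=np.load
im,d=grab('side','s5');im2,d2=grab('top','t5')
v,u=np.mgrid[:420,:560];P=world('side',u,v,d)
near=(d>0)&(np.hypot(P[...,0]-.548,P[...,1]-.119)<.012)&(P[...,2]>.14)&(P[...,2]<.17);q=P[near];print(len(q),np.percentile(q[:,2],[50,80,90,95]))
for n,dd in(('side',d),('top',d2)):
  P=world(n,u,v,dd);Q=(P-[.548,.1197,0])@np.array([[.906,.4226,0],[-.4226,.906,0],[0,0,1]]).T
  for z in(.125,.115,.105,.095,.085):
    m=(dd>0)&(abs(Q[...,2]-z)<.005)&(abs(Q[...,0])<.006)&(abs(Q[...,1])<.07);y=Q[m][:,1];print(n,z,len(y),y.min().round(4) if len(y) else'',y.max().round(4) if len(y) else'')
b=cv2.resize(cv2.imread('pics/s5.png')[190:370,180:345],(400,436),interpolation=cv2.INTER_CUBIC)
a=cv2.resize(cv2.imread('pics/t5.png')[160:259,160:251],(400,436),interpolation=cv2.INTER_CUBIC)
cv2.imwrite('pics/c6.png',np.hstack([b,a]))"
```

```text
t: 42.9
eef_pos: [0.5482, 0.1201, 0.1189]
tool_rot: [0.0, -0.216, 0.976, -0.001]
contact_force: [-0.2, -0.3, 0.5]
grip_width: 0.0798
finger_force: 0.0
t: 44.15
eef_pos: [0.5486, 0.1207, 0.2449]
tool_rot: [0.002, -0.216, 0.976, -0.001]
contact_force: [0.7, -1.0, -0.8]
grip_width: 0.0801
finger_force: 0.0
t: 45.4
eef_pos: [0.4035, 0.0532, 0.2432]
tool_rot: [-0.0, -0.216, 0.976, -0.001]
contact_force: [1.1, 0.0, 0.1]
grip_width: 0.0803
finger_force: 0.0
188 [0.16044174 0.16101518 0.16127424 0.16152084]
side 0.125 129 0.0049 0.0309
side 0.115 54 0.0021 0.0306
side 0.105 54 0.0179 0.0305
side 0.095 44 0.0276 0.0305
side 0.085 62 0.0208 0.0343
top 0.125 83 -0.0307 0.029
top 0.115 8 -0.0304 0.0213
top 0.105 6 -0.0306 -0.0271
top 0.095 5 -0.0307 -0.0255
top 0.085 16 -0.0347 0.0321
```

View pics/c6.png

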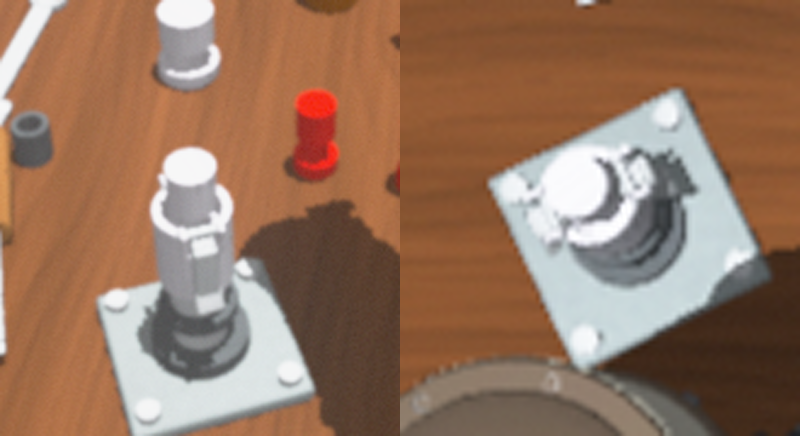

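Both arms lie straight down: their outer faces are at ±30.5 mm at every height I checked except the arm tips at about ±34.5 mm, which match on both sides. The cams drew the plug about 1.6 mm further down. The robot is clear.

```bash
python3 -c "
from workcell import job_done
print(job_done())"
```

```text
the job is handed in; nothing more can be done
None
```

The smaller adapter was pressed to its dead stop at about 25 N with both arms up, then both cam arms were wiped down together and squeezed closed; the job was handed in after about 45 s with the gripper clear and nothing else touched.

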